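# Tap a combustion boat home in a tube furnace

## Robot

A 7-joint arm with a two-finger parallel gripper is mounted at the origin on the work surface. World frame = base frame: x ahead of the robot, y to its left, z up, the work surface at z = 0. Lengths are in m, angles in rad, forces in N, time in s.
With the tool pointing down it reaches from about 0.4 to 0.875 m from the base axis. Payload 19.3 kg.
Tool frame: the origin (TCP) lies where the fingers leave the gripper's body, on its centre line; the fingertips stand bot.tip_reach ahead of it and the grasp point (between the pads) lies 54 mm ahead of it (bot.tip_reach is the distance from the TCP to the fingertips, in m); z points along the fingers, y is the line along which they close (so a half turn about z gives the same grasp; the last joint's range is limited). The gripper opens to 85 mm and grips with 20 to 120 N. Pads are 22 mm wide; open, the fingers measure 114 mm over their backs; the gripper's body (76 mm by 85 mm) begins 54 mm behind the grasp point. The pads swing forward as they close: fully open they stand 13 mm farther back than shut.
Start: joints at [-1.219, 0.521, -0.036, 1.599, 0.021, 1.021, -0.113], TCP at [0.256, 0.57, 0.304] pointing down, gripper open.
Joint ranges: [-2.91, 2.91], [-0.3, 2.13], [-1.5, 1.42], [0.17, 2.43], [-1.26, 4.41], [0.16, 1.93], [-2.52, 2.52]. Speed limits (rad/s): [1.89, 1.89, 2.39, 2.39, 3.01, 3.01, 3.01].

## Interface

Orientations are given as [roll, pitch, yaw] about the fixed x, y, z axes, in that order (R = Rz(yaw) Ry(pitch) Rx(roll)).
In Python, from workcell import bot gives the robot as it stands. The module is installed in compiled form; this text tells all that it offers.
- The arm moves only by the shell command python3 -m jog 'ROWS' [FORCE]. ROWS is JSON, a list that holds one entry, the list of rows, each a list of 7 numbers: the shift along the tool's x, y, z in mm, then the turn, a rotation vector about the tool's x, y, z in rad, then the opening, from 0 (shut) to 1 (fully open). In form: [[[tx, ty, tz, wx, wy, wz, fingers], ...]]. A call has 1 to 5 rows; each row shifts and turns the commanded pose from where the row before left it, along the tool's axes as they then stand; what a row does not reach is not made up. A row lasts 1/10 s, in which the tool goes at most 50 mm and 8.59 degrees, less where a joint would pass 70% of its speed; a pose out of reach is approached as far as the arm can. A call is refused whole if a number of a shift passes 50 or a number of a turn 0.15, either way. A call with a gripper value outside its range is refused whole. The fingers move at their own pace and stop on an object; FORCE is the grip in N (left out, the last holds). Time passes only in rows, so rows that do not move let the fingers close. It gives the time, the measured TCP pose, the force, the opening and the grip force at its end, in the units of the state.
- bot.observe(): the state, without advancing time (a new reading comes with each control period).
- bot.grab_frame(name): name is "scene" or "top" or "wrist"; returns a dict with "img" (384x512x3 uint8, red, green, blue), "intrinsics" (3x3 intrinsics, pixels), "k1" (the pictures are not rectified: a ray, as slopes to the right and down, at radius r is drawn at 1 + k1 r^2 times it, then the intrinsics apply), "R" (3x3) and "t" (3): a world point X has camera coordinates R X + t; the wrist camera has in their place "tool_from_camera" (4x4, takes a point from camera to tool coordinates, whose origin is the TCP and whose axes are the flange's). Camera axes: x right, y down, z forward; pixel columns grow to the right and rows downward; lengths in m; the calibration is good to about 2 mm. A picture is of the moment at which its call begins: read the wrist's pose just before it. There is no depth.
- bot.job_done(): hands the job in; it is judged then, once.
Trained networks look in a picture, given as the dict that the camera call returned (one of the last four; its "shot" number tells which), for a name from the list of things; names that differ only in an ending like _2 or _b are one class to them, and where a whole thing is asked for, a point or a joint stands for the part that bears it (a point fixed in the world has none). Each returns a list of dicts, best first, with "conf" (0 to 1); they miss things now and then, are a little off and sometimes report something else, mostly with a low value. They report only what shows in the picture. A call takes as long as a camera call.
- bot.trace(query, picture): "region" (384x512 bool, what is visible of it).
- bot.spot_point(query, picture): "xyz" ([x, y, z] in m, in world coordinates, good to about 4 mm: a listed point, or the origin of a listed thing).
The state is a dict: "clock": time; "qpos": joint angles; "qd": joint speeds; "joint_efforts": joint torques, N m; "position": TCP position; "tool_rot": TCP orientation; "force": force on the tool from outside, world axes, zero at the start; "moment": the same for the moment, N m; "grip_width": finger opening in m; "finger_force": force on a finger pad.
Only numpy, scipy, OpenCV 4.12 (cv2) and the standard library are available. Lean on these libraries where they do the work, as an engineer would, in place of code of your own. Each camera call takes 0.05 s, during which the arm holds its last target. There are 200 camera calls.

## Task

Take the push rod from its stand and use it to tap the ceramic boat that waits in the loading trough into the cold tube furnace, in small light taps, drawing the rod clear of the boat after each, until the boat comes up against the stop hidden inside. Draw clear and give it one more light tap to feel that it is home; the boat is brittle, so never push or knock it with more than 15 N. Then draw the rod out, lay it back in its stand as you found it, and leave the other things on the bench where they are.

Things in the scene. Friction and masses are not known exactly. Their poses are not given: they have to be found in the camera images.
- rod_grip (a point): Place to hold the push rod: on its axis, 30 mm forward of the middle of its wooden square handle (120 mm long, 18 mm wide, 18 mm high). x runs along the rod to the tip; the tip face is 270 mm ahead, the handle's front end 30 mm ahead, its back end 90 mm behind. 240 g, balance point about 10 mm ahead. It lies level in its stand at the start.
- rod_tip (a point): Centre of the flat round front face of the push rod's steel tip, 12 mm diameter; the shaft behind it is 8 mm thick. x points out of the face along the rod.
- stand_seat (a point): Where rod_grip lies when the rod is in its fixed stand, 66 mm above the bench; x points as the tip then points. The rod starts up to 6 mm forward or back of it. It lifts straight up and is laid straight down: a flared slot holds the square handle 75 mm behind this point, an open V the shaft 160 mm ahead; between them the handle is free, 47 mm above the 310 x 85 mm base plate.
- tube_mouth (a point): Middle of the tube floor at the furnace mouth, 130 mm above the bench, in the plane of the front face; x points level into the tube, y to the left of someone looking in, z up. Straight dark ceramic tube, flat floor, 32 mm wide and 32 mm high inside. In it, 115 to 165 mm from the mouth, different each time and out of sight, is the rigid stop that the boat's front end must meet.
- furnace: The fixed white tube furnace, 300 mm deep, 220 mm wide, 241 mm high; origin on the bench below tube_mouth, same axes. The tube floor runs on outwards without a step as a loading trough, 120 mm long, with lips 12 mm high, 32 mm apart inside, 40 mm outside. A small steel door stands open on the +y side, 44 to 64 mm from the axis, reaching 62 mm out of the face, 115 to 180 mm above the bench.
- trough_end (a point): Middle of the trough floor at its outer end, 120 mm out from tube_mouth, same axes. The boat waits in the trough, its long axis along it and its flat rear end level with this end (within 3 mm, up to 2 mm off the middle). Pale brittle open ceramic boat, 100 mm long, 25 mm wide, 20 mm high, about 0.1 kg, empty; it slides with a drag below 1.5 N. Its position is not measured.
- push_rod: The push rod as a whole; origin at the middle of its handle, 30 mm behind rod_grip; x towards the tip.
- spare_boat: A second boat like the one in the trough, lying on the bench beyond the stand; not to be used. Origin in the middle of its underside. Leave it where it is.
- check_weight: Steel check weight with a knob, 34 mm diameter, 58 mm high, on the bench. Origin under its middle. Leave it where it is.
- sample_pan: Shallow aluminium sample pan, 96 mm diameter, 12 mm high, on the bench. Origin under its middle. Leave it where it is.
- sample_jar: Closed amber jar, 64 mm diameter, 85 mm high, on the bench. Origin under its middle. Leave it where it is.
- tweezers: Steel tweezers, about 145 mm long, lying on the bench. Origin on the bench near their middle. Leave it where it is.
- beaker: Open beaker, 66 mm diameter, 85 mm high, on the bench. Origin under its middle. Leave it where it is.
- scoop: Steel sample spoon lying on the bench. Origin near its middle. Leave it where it is.

How it is judged:
On the way, in this order (a step that is already met when the one before it is completed fails the run):
1. tapped part of the way: the boat has moved 10 to 75 mm and stands still with the rod tip drawn clear of it (distance of boat_center from where it was at the start of the episode between 0.01 and 0.075 m and linear speed of boat below 0.01 m/s and contact force between push_rod and boat below 0.02 N and distance between rod_tip and boat_tail above 0.003 m), for 0.05 s.
2. tapped further in: the boat has moved more than 75 mm, is still short of the stop, and stands still with the rod tip drawn clear of it (distance of boat_center from where it was at the start of the episode above 0.075 m and x of boat_stop_c0 in the frame of boat_nose above 0.009 m and linear speed of boat below 0.01 m/s and contact force between push_rod and boat below 0.02 N and distance between rod_tip and boat_tail above 0.003 m), for 0.05 s.
3. the boat is pushed up against the stop by the rod (at least 0.8 N) (x of boat_stop_c0 in the frame of boat_nose between 0.001 and 0.006 m and contact force between push_rod and boat above 0.8 N and contact force between boat and boat_stop_c0 above 0.8 N).
4. the tip is drawn clear of the boat, which stays at the stop (x of boat_stop_c0 in the frame of boat_nose between 0.001 and 0.006 m and contact force between push_rod and boat below 0.02 N and distance between rod_tip and boat_tail above 0.003 m), for 0.05 s.
5. one more tap: the rod presses the boat on the stop again (at least 0.8 N) (all of step 3).
At the end, for the whole second after the job is handed in: The boat stands still inside the tube with its nose within 2 mm of the hidden stop, and the push rod lies at rest in both supports of its stand, the middle of its grip within 15 mm of its place and its axis within 0.08 rad of the stand's (x of boat_stop_c0 in the frame of boat_nose between 0.001 and 0.006 m and linear speed of boat below 0.01 m/s and distance between rod_grip and stand_seat below 0.015 m and angle between the x axis of rod_grip and the x axis of stand_seat, either way round below 0.08 rad and linear speed of push_rod below 0.02 m/s); the robot touches nothing.
It fails at once if the rod jars or presses the boat with more than 15 N (contact force between push_rod and boat above 15 N).
It fails at once if the boat is touched by the robot itself instead of the rod (contact force between any of the fingers, the arm and boat above 0.3 N).
It fails at once if another thing on the bench is shifted by more than 15 mm (distance of any of spare_boat, check_weight, sample_pan, sample_jar, tweezers, beaker, scoop from where it was at the start of the episode above 0.015 m).
It also fails if it takes over 72 s, if anything falls off the work surface, if the arm or the gripper's body presses on something with over 40 N, if the wrist force passes 120 N, or if a joint passes its speed limit or range.

## Working session

There is one attempt and no reset: what is moved stays moved. The work goes in short steps, Python scripts to look and compute and a shell command to move; the robot and the scene stay as the last step left them, time stands still between calls to the robot, and variables do not carry over. Pictures are saved under pics/ and viewed, at most 10 in all, crops included, and the job is handed in when it is done.

```bash
mkdir -p pics; python3 - <<'E'
from workcell import bot
import cv2,numpy as np
s=bot.observe(); print({k:np.round(v,3).tolist() for k,v in s.items()}, bot.tip_reach)
ims=[]
for n in("scene","top"):
    f=bot.grab_frame(n); ims.append(f["img"])
    for q in("rod_grip","rod_tip","stand_seat","tube_mouth","trough_end","furnace","spare_boat","check_weight","sample_pan","sample_jar","tweezers","beaker","scoop"):
        r=bot.spot_point(q,f)
        print(n,q,[(np.round(d["xyz"],3).tolist(),round(d["conf"],2)) for d in r[:2]])
im=np.hstack(ims); im=cv2.resize(im,(800,300))
cv2.imwrite("pics/a.png",cv2.cvtColor(im,cv2.COLOR_RGB2BGR))
E
```

```text
{'clock': 0.0, 'qpos': [-1.219, 0.522, -0.036, 1.6, 0.021, 1.021, -0.113], 'qd': [-0.0, -0.0, -0.0, 0.001, -0.0, -0.0, -0.0], 'joint_efforts': [-0.0, -92.71, 1.98, -36.992, 0.018, 0.008, -0.0], 'position': [0.256, 0.57, 0.303], 'tool_rot': [-3.14, 0.0, 2.72], 'force': [-0.177, -1.484, 0.326], 'moment': [-0.034, -0.025, 0.015], 'finger_force': 0.0, 'grip_width': 0.085} 0.0726
scene rod_grip [([0.636, -0.256, 0.064], 0.97)]
scene rod_tip [([0.667, 0.015, 0.068], 0.77), ([0.755, 0.095, -0.0], 0.69)]
scene stand_seat [([0.487, 0.169, 0.0], 0.62), ([0.634, -0.261, 0.067], 0.55)]
scene tube_mouth [([0.489, 0.174, 0.13], 0.59)]
scene trough_end [([0.492, 0.051, 0.13], 0.97), ([0.458, -0.4, -0.003], 0.41)]
scene furnace [([0.492, 0.172, -0.0], 0.62), ([0.638, -0.278, 0.067], 0.52)]
scene spare_boat [([0.487, 0.175, 0.13], 0.69), ([0.753, -0.102, -0.0], 0.55)]
scene check_weight [([0.46, -0.398, 0.001], 0.68), ([0.49, 0.17, -0.001], 0.32)]
scene sample_pan [([0.342, -0.276, -0.0], 0.84), ([0.757, 0.097, -0.002], 0.46)]
scene sample_jar [([0.329, -0.103, 0.002], 0.79), ([0.643, -0.254, 0.062],
[... 162 characters left out ...]
641, -0.256, 0.064], 0.62)]
top rod_tip [([0.665, 0.016, 0.067], 0.65)]
top stand_seat [([0.635, -0.258, 0.067], 0.72)]
top tube_mouth [([0.49, 0.173, 0.134], 0.83)]
top trough_end [([0.495, 0.053, 0.129], 0.75), ([0.489, 0.174, 0.134], 0.18)]
top furnace [([0.488, 0.174, -0.001], 0.67)]
top spare_boat [([0.756, -0.1, -0.003], 0.52)]
top check_weight [([0.706, 0.281, -0.0], 0.71), ([0.462, -0.4, -0.001], 0.61)]
top sample_pan [([0.348, -0.275, -0.002], 0.98)]
top sample_jar [([0.332, -0.105, -0.001], 0.91)]
top tweezers [([0.518, -0.497, 0.0], 0.65), ([0.492, 0.177, 0.132], 0.33)]
top beaker [([0.706, 0.28, 0.0], 0.91), ([0.635, -0.258, 0.066], 0.58)]
top scoop [([0.76, 0.094, 0.001], 0.79)]
```

View pics/a.png

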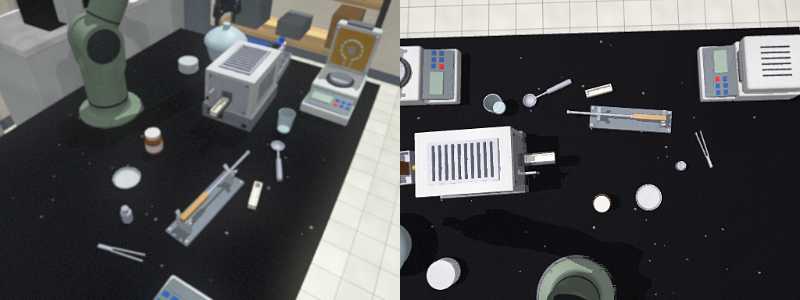

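The views agree: rod along about +y at (0.638, −0.256), trough at about (0.49, 0.05) pointing +y, door on the robot's side. I'll go up and over the furnace to the rod first.

```bash
cat > h.py <<'E'
from workcell import bot
import numpy as np
from scipy.spatial.transform import Rotation as Ro
def tcp(s): return np.array(s["position"]),Ro.from_euler("xyz",s["tool_rot"])
def plan(p,R,tp,yaw,pitch=0.,n=None,fin=1):
    "rows (shift mm, turn) in equal steps from pose p,R to position tp, tool down with yaw"
    tp=np.array(tp); T=Ro.from_euler("xyz",[np.pi,pitch,yaw]); w=(R.inv()*T).as_rotvec()
    n=n or int(max(np.ceil(np.linalg.norm(tp-p)/.048),np.ceil(np.linalg.norm(w)/.145),1))
    for i in range(n):
        d=R.inv().apply((tp-p)/(n-i)); print(np.round(np.r_[d*1000,w/n,fin],[1,1,1,3,3,3,2]).tolist())
        p=p+R.apply(d); R=R*Ro.from_rotvec(w/n)
    return p,R
E
python3 - <<'E'
from h import *
p,R=tcp(bot.observe())
p[2]+=.1
p,R=plan(p,R,[.52,.0,.40],1.9,n=14);print()
plan(p,R,[.638,-.256,.25],1.468)
E
```

```text
Traceback (most recent call last):
TypeError: 'list' object cannot be interpreted as an integer

During handling of the above exception, another exception occurred:

Traceback (most recent call last):
  File "h.py", line 10, in plan
    d=R.inv().apply((tp-p)/(n-i)); print(np.round(np.r_[d*1000,w/n,fin],[1,1,1,3,3,3,2]).tolist())
                                         ~~~~~~~~^^^^^^^^^^^^^^^^^^^^^^^^^^^^^^^^^^^^^^^
TypeError: 'list' object cannot be interpreted as an integer
```

```bash
sed -i 's/np.round(np.r_\[d\*1000,w\/n,fin\],.*tolist())/[*np.round(d*1000,1).tolist(),*np.round(w\/n,3).tolist(),fin])/' h.py
python3 - <<'E'
from h import *
p,R=tcp(bot.observe())
p[2]+=.1
p,R=plan(p,R,[.52,.0,.40],1.9,n=14);print()
plan(p,R,[.638,-.256,.25],1.468)
E
```

```text
[-33.9, -29.4, 0.3, -0.0, 0.0, 0.059, 1]
[-35.6, -27.4, 0.3, -0.0, 0.0, 0.059, 1]
[-37.1, -25.3, 0.3, -0.0, 0.0, 0.059, 1]
[-38.5, -23.1, 0.3, -0.0, 0.0, 0.059, 1]
[-39.8, -20.8, 0.3, -0.0, 0.0, 0.059, 1]
[-40.9, -18.4, 0.3, -0.0, 0.0, 0.059, 1]
[-41.9, -16.0, 0.3, -0.0, 0.0, 0.059, 1]
[-42.8, -13.5, 0.3, -0.0, 0.0, 0.059, 1]
[-43.5, -11.0, 0.3, -0.0, 0.0, 0.059, 1]
[-44.1, -8.4, 0.3, -0.0, 0.0, 0.059, 1]
[-44.5, -5.8, 0.3, -0.0, 0.0, 0.059, 1]
[-44.8, -3.2, 0.3, -0.0, 0.0, 0.059, 1]
[-44.9, -0.6, 0.3, -0.0, 0.0, 0.059, 1]
[-44.8, 2.1, 0.3, -0.0, 0.0, 0.059, 1]

[-40.1, 4.1, 21.4, 0.0, -0.0, 0.062, 1]
[-39.7, 6.6, 21.4, 0.0, -0.0, 0.062, 1]
[-39.2, 9.0, 21.4, 0.0, -0.0, 0.062, 1]
[-38.6, 11.4, 21.4, 0.0, -0.0, 0.062, 1]
[-37.8, 13.8, 21.4, 0.0, -0.0, 0.062, 1]
[-36.9, 16.1, 21.4, 0.0, -0.0, 0.062, 1]
[-35.8, 18.3, 21.4, 0.0, -0.0, 0.062, 1]
```

```bash
python3 -m jog '[[[0,0,-50,0,0,0,1],[0,0,-50,0,0,0,1],[-34,-29,0,0,0,0.06,1],[-36,-27,0,0,0,0.06,1],[-37,-25,0,0,0,0.06,1]]]'
python3 -m jog '[[[-38,-23,0,0,0,0.06,1],[-40,-21,0,0,0,0.06,1],[-41,-18,0,0,0,0.06,1],[-42,-16,0,0,0,0.06,1],[-43,-13,0,0,0,0.06,1]]]'
python3 -m jog '[[[-43,-11,0,0,0,0.06,1],[-44,-8,0,0,0,0.06,1],[-44,-6,0,0,0,0.06,1],[-45,-3,0,0,0,0.06,1],[-45,0,0,0,0,0.06,1]]]'
python3 -m jog '[[[-45,2,0,0,0,0.06,1],[-40,4,21,0,0,0.06,1],[-40,7,21,0,0,0.06,1],[-39,9,21,0,0,0.06,1],[-38,11,21,0,0,0.06,1]]]'
python3 -m jog '[[[-38,14,21,0,0,0.06,1],[-37,16,21,0,0,0.06,1],[-36,18,21,0,0,0.06,1],[0,0,0,0,0,0,1],[0,0,0,0,0,0,1]]]'
python3 - <<'E'
from h import *
import cv2
s=bot.observe();p,R=tcp(s);print(p,s["tool_rot"],s["qpos"])
f=bot.grab_frame("wrist");print(f["tool_from_camera"],f["intrinsics"],f["k1"])
for q in("rod_grip","rod_tip","stand_seat","push_rod","trough_end"):
    print(q,[(np.round(d["xyz"],4).tolist(),round(d["conf"],2)) for d in bot.spot_point(q,f)[:2]])
cv2.imwrite("pics/b.png",cv2.cvtColor(f["img"],cv2.COLOR_RGB2BGR))
E
```

```text
clock: 1.9
position: [0.3137, 0.4472, 0.4041]
tool_rot: [3.141, -0.0, 2.538]
force: [0.7, -1.2, -0.3]
grip_width: 0.0858
finger_force: 0.0
clock: 2.4
position: [0.4069, 0.243, 0.4042]
tool_rot: [3.141, -0.0, 2.237]
force: [0.4, 1.0, 0.7]
grip_width: 0.0855
finger_force: 0.0
clock: 2.9
position: [0.4986, 0.0391, 0.4042]
tool_rot: [3.141, -0.0, 1.938]
force: [0.6, 0.7, 0.6]
grip_width: 0.0856
finger_force: 0.0
clock: 3.4
position: [0.5814, -0.1487, 0.3191]
tool_rot: [3.141, 0.0, 1.638]
force: [0.1, 1.0, 0.7]
grip_width: 0.0854
finger_force: 0.0
clock: 3.9
position: [0.6296, -0.2586, 0.2559]
tool_rot: [-3.14, 0.0, 1.459]
force: [-0.5, 0.8, -0.3]
grip_width: 0.0854
finger_force: 0.0
[ 0.62960061 -0.25855063  0.25591536] [-3.13997533e+00  1.43857377e-04  1.45879593e+00] [ 0.01088298  0.71467298  0.48856566  1.50113322 -0.36868196  1.01977913
  0.48073543]
[[-2.60594846e-04 -9.63342099e-01 -2.68275852e-01  6.93325467e-02]
 [ 9.99999630e-01 -3.11730049e-05 -8.59430619e-04  3.46684425e-04]
 [ 8.19562732e-04 -2.68275977e-01  9.63341751e-01 -6.91924153e-02]
 [ 0.00000000e+00  0.00000000e+00  0.00000000e+00  1.00000000e+00]] [[273.63683732   0.         255.43211008]
 [  0.         273.63683732 194.70646046]
 [  0.           0.           1.        ]] -0.04992735399957383
rod_grip [([0.6419, -0.2561, 0.0635], 0.97)]
rod_tip []
stand_seat [([0.6409, -0.2594, 0.0631], 0.73)]
push_rod [([0.6351, -0.2793, 0.0677], 0.59)]
trough_end []
```

View pics/b.png

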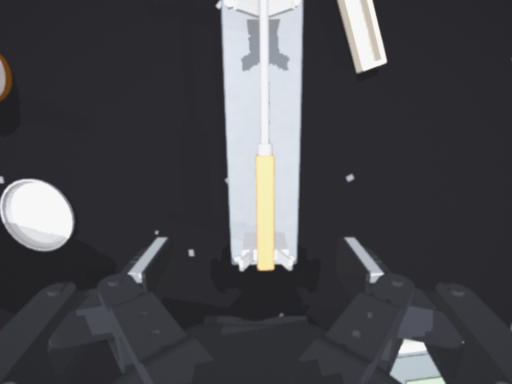

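The wrist view shows the rod nearly vertical at column ~265, with the handle from row ~155 (front) to ~270 (back). I'll turn these pixels into positions.

```bash
cat >> h.py <<'E'
def ray(f,uv,pR=None):
    K=f["intrinsics"]; x=np.array([(uv[0]-K[0][2])/K[0][0],(uv[1]-K[1][2])/K[1][1]]); u=x.copy()
    for _ in range(8): u=x/(1+f["k1"]*(u@u))
    d=np.r_[u,1]
    if "R" in f: Rc=np.array(f["R"]);return -Rc.T@f["t"],Rc.T@d
    M=np.array(f["tool_from_camera"]);p,R=pR
    return p+R.apply(M[:3,3]),R.apply(M[:3,:3]@d)
def onz(f,uv,z,pR=None):
    o,d=ray(f,uv,pR); return o+d*(z-o[2])/d[2]
E
python3 - <<'E'
from h import *
s=bot.observe();pR=tcp(s);f=bot.grab_frame("wrist")
for uv,z in (((265.5,270),.075),((265,155),.075),((264.2,3),.07)): print(np.round(onz(f,uv,z,pR),4))
m=bot.trace("push_rod",f)[0]["region"];v,u=np.nonzero(m);print(u.min(),u.max(),v.min(),v.max())
P=[]
for r in range(v.min()+3,v.max()-3,6):
    c=u[v==r].mean(); P.append(onz(f,(c,r),.07 if r<150 else .075,pR))
P=np.array(P);k=np.polyfit(P[:,1],P[:,0],1);print(k,"yaw",np.pi/2-np.arctan(k[0]),"x at y=-.257",np.polyval(k,-.257))
print(P[::8].round(4))
E
```

```text
[ 0.632  -0.3397  0.075 ]
[ 0.6434 -0.221   0.075 ]
[ 0.6558 -0.095   0.07  ]
254 273 0 271
[0.09861486 0.66397362] yaw 1.4724992828197663 x at y=-.257 0.6386295951611578
[[ 0.6544 -0.0948  0.07  ]
 [ 0.6514 -0.1322  0.07  ]
 [ 0.6473 -0.1717  0.07  ]
 [ 0.6429 -0.2141  0.07  ]
 [ 0.6381 -0.2589  0.075 ]
 [ 0.6335 -0.3089  0.075 ]]
```

```bash
python3 - <<'E'
from h import *
p,R=tcp(bot.observe()); plan(p,R,[.6393,-.252,.120],1.471)
E
```

```text
[2.1, 2.8, 45.8, 0.0, -0.0, -0.003, 1]
[2.1, 2.8, 45.8, 0.0, -0.0, -0.003, 1]
[2.1, 2.8, 45.8, 0.0, -0.0, -0.003, 1]
```

```bash
python3 -m jog '[[[3,4.2,45,0,0,-0.009,0.5],[3.3,4.2,45,0,0,0,0.5],[0,0,35,0,0,0,0.5],[0,0,12,0,0,0,0.5],[0,0,0,0,0,0,0.5]]]' 30
python3 -m jog '[[[0,0,0,0,0,0,0],[0,0,0,0,0,0,0],[0,0,0,0,0,0,0],[0,0,0,0,0,0,0],[0,0,0,0,0,0,0]]]' 30
python3 -m jog '[[[0,0,0,0,0,0,0],[0,0,0,0,0,0,0]]]' 30
```

```text
clock: 4.8
position: [0.6385, -0.2524, 0.1191]
tool_rot: [-3.14, -0.0, 1.469]
force: [0.3, 0.3, 1.1]
grip_width: 0.0427
finger_force: 0.0
clock: 5.3
position: [0.6398, -0.253, 0.1222]
tool_rot: [3.139, 0.001, 1.469]
force: [-1.0, -0.3, 9.1]
grip_width: 0.0175
finger_force: 32.3
clock: 5.5
position: [0.6398, -0.253, 0.1222]
tool_rot: [3.139, 0.001, 1.469]
force: [-2.0, -0.1, 9.2]
grip_width: 0.0172
finger_force: 32.3
```

```bash
python3 -m jog '[[[0,0,-5,0,0,0,0],[0,0,-10,0,0,0,0],[0,0,-30,0,0,0,0],[0,0,-45,0,0,0,0],[0,0,-45,0,0,0,0]]]' 30
python3 -m jog '[[[0,0,-45,0,0,0,0],[0,0,-45,0,0,0,0],[0,0,-12,0,0,0,0],[0,0,0,0,0,0,0],[0,0,0,0,0,0,0]]]' 30
python3 - <<'E'
from h import *
p,R=tcp(bot.observe()); plan(p,R,[.555,.03,.36],1.571,fin=0)
E
```

```text
clock: 6.0
position: [0.6386, -0.2525, 0.2572]
tool_rot: [-3.141, 0.0, 1.468]
force: [0.9, 0.3, -2.3]
grip_width: 0.0176
finger_force: 30.3
clock: 6.5
position: [0.6386, -0.2521, 0.3559]
tool_rot: [-3.14, -0.001, 1.469]
force: [-0.5, 0.9, -3.4]
grip_width: 0.0174
finger_force: 30.4
[38.9, -16.0, -0.5, -0.0, -0.0, -0.015, 0]
[39.1, -15.4, -0.5, -0.0, -0.0, -0.015, 0]
[39.3, -14.8, -0.6, -0.0, -0.0, -0.015, 0]
[39.5, -14.3, -0.6, -0.0, -0.0, -0.015, 0]
[39.7, -13.7, -0.6, -0.0, -0.0, -0.015, 0]
[39.9, -13.1, -0.6, -0.0, -0.0, -0.015, 0]
[40.1, -12.5, -0.6, -0.0, -0.0, -0.015, 0]
```

```bash
python3 -m jog '[[[20,-8,0,0,0,-0.007,0],[35,-14,0,0,0,-0.015,0],[39,-15,0,0,0,-0.015,0],[39,-15,0,0,0,-0.015,0],[40,-14,0,0,0,-0.015,0]]]' 30
python3 -m jog '[[[40,-14,0,0,0,-0.015,0],[40,-13,0,0,0,-0.015,0],[25,-7,0,0,0,-0.008,0],[0,0,0,0,0,0,0],[0,0,0,0,0,0,0]]]' 30
python3 - <<'E'
from h import *
import cv2
s=bot.observe();pR=tcp(s);print(pR[0],s["tool_rot"])
f=bot.grab_frame("wrist")
for q in("trough_end","tube_mouth","rod_tip","furnace","rod_grip"):
    print(q,[(np.round(d["xyz"],4).tolist(),round(d["conf"],2)) for d in bot.spot_point(q,f)[:2]])
np.save("w.npy",f["img"]);cv2.imwrite("pics/c.png",cv2.cvtColor(cv2.resize(f["img"],(800,600)),cv2.COLOR_RGB2BGR))
E
```

```text
clock: 7.0
position: [0.5849, -0.0734, 0.355]
tool_rot: [-3.139, 0.0, 1.536]
force: [1.1, 1.2, -3.2]
grip_width: 0.0175
finger_force: 30.3
clock: 7.5
position: [0.554, 0.0312, 0.3557]
tool_rot: [-3.14, 0.001, 1.575]
force: [0.1, 0.0, -2.0]
grip_width: 0.0174
finger_force: 30.3
[0.55402192 0.03115303 0.35566848] [-3.13954677e+00  7.36216792e-04  1.57489551e+00]
trough_end [([0.4921, 0.0529, 0.1289], 0.83)]
tube_mouth [([0.4917, 0.1738, 0.1302], 0.66)]
rod_tip []
furnace [([0.4905, 0.1722, -0.0019], 0.56)]
rod_grip [([0.5557, 0.0289, 0.2982], 0.92), ([0.494, 0.0518, 0.1301], 0.35)]
```

View pics/c.png

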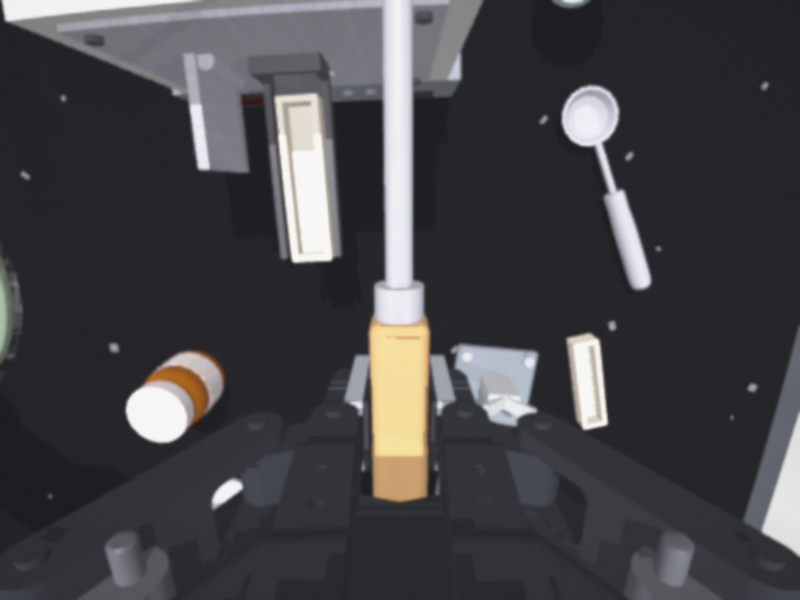

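Picture shows the trough with its outer end at ~(283–341, 257) and lips running up to ~(265–329, 83), boat flush at the outer end; rod is held straight in the fingers. I'll project those onto z = 0.142.

```bash
python3 - <<'E'
from h import *
s=bot.observe();pR=tcp(s);f=bot.grab_frame("wrist")
q={}
for n,uv in dict(L0=(283,258),R0=(341,256),L1=(266,88),R1=(329,84)).items():
    q[n]=onz(f,np.array(uv)/1.5625,.142,pR);print(n,q[n].round(4))
a=(q["L0"]+q["R0"])/2;b=(q["L1"]+q["R1"])/2;print(a,b,"yaw",np.arctan2(*(b-a)[[1,0]]))
# boat rim corners z=.15
for uv in((293,262),(332,260),(276,96),(318,94)):print(onz(f,np.array(uv)/1.5625,.15,pR).round(4))
# handle top in hand: front/rear edge centres and tilt
for uv,z in(((399,319),.31),((399,40),.305)):print(onz(f,np.array(uv)/1.5625,z,pR).round(4))
E
```

```text
L0 [0.4767 0.0523 0.142 ]
R0 [0.5159 0.0536 0.142 ]
L1 [0.4729 0.1579 0.142 ]
R1 [0.5118 0.1597 0.142 ]
[0.49628874 0.05294677 0.142     ] [0.49232308 0.15879574 0.142     ] yaw 1.6082440777042293
[0.4853 0.051  0.15  ]
[0.511  0.0523 0.15  ]
[0.4809 0.1517 0.15  ]
[0.5062 0.1525 0.15  ]
[0.5549 0.0626 0.31  ]
[0.5548 0.1354 0.305 ]
```

```bash
python3 - <<'E'
from h import *
p,R=tcp(bot.observe()); p,R=plan(p,R,[.506,-.258,.356],1.608,fin=0); plan(p,R,[.506,-.258,.197],1.608,fin=0)
E
```

```text
[-41.1, -7.0, 0.1, -0.0, 0.0, -0.005, 0]
[-41.1, -7.2, 0.1, -0.0, 0.0, -0.005, 0]
[-41.1, -7.4, 0.1, -0.0, 0.0, -0.005, 0]
[-41.0, -7.6, 0.1, -0.0, 0.0, -0.005, 0]
[-41.0, -7.8, 0.1, -0.0, 0.0, -0.005, 0]
[-41.0, -8.1, 0.1, -0.0, 0.0, -0.005, 0]
[-40.9, -8.3, 0.1, -0.0, 0.0, -0.005, 0]
[0.0, -0.0, 39.8, -0.0, 0.0, 0.0, 0]
[0.0, -0.0, 39.7, -0.0, 0.0, 0.0, 0]
[0.0, -0.0, 39.7, -0.0, 0.0, 0.0, 0]
[0.0, -0.0, 39.7, -0.0, 0.0, 0.0, 0]
```

```bash
python3 -m jog '[[[-30,-5,0,0,0,-0.005,0],[-42,-7,0,0,0,-0.005,0],[-43,-8,0,0,0,-0.005,0],[-43,-8,0,0,0,-0.005,0],[-43,-8,0,0,0,-0.005,0]]]' 30
python3 -m jog '[[[-42,-8,0,0,0,-0.005,0],[-44,-9,0,0,0,-0.005,0],[0,0,20,0,0,0,0],[0,0,40,0,0,0,0],[0,0,45,0,0,0,0]]]' 30
python3 -m jog '[[[0,0,40,0,0,0,0],[0,0,14,0,0,0,0],[0,0,0,0,0,0,0],[0,0,0,0,0,0,0]]]' 30
python3 - <<'E'
from h import *
import cv2
s=bot.observe();pR=tcp(s);print(pR[0],s["tool_rot"],s["force"])
ims=[]
for n,b in(("scene",None),("top",None)):
    f=bot.grab_frame(n)
    for q in("rod_tip","rod_grip","trough_end"):
        print(n,q,[(np.round(d["xyz"],4).tolist(),round(d["conf"],2)) for d in bot.spot_point(q,f)[:2]])
    X=np.array(f["R"])@np.array([.5,.05,.14])+f["t"];c=(np.array(f["intrinsics"])@(X/X[2]))[:2].astype(int)
    print(n,c); x0,y0=c[0]-50,c[1]-50
    ims.append(cv2.resize(f["img"][y0:y0+100,x0:x0+100],(400,400),interpolation=cv2.INTER_CUBIC));print(x0,y0)
cv2.imwrite("pics/d.png",cv2.cvtColor(np.hstack(ims),cv2.COLOR_RGB2BGR))
E
```

```text
clock: 8.35
position: [0.5207, -0.1726, 0.357]
tool_rot: [3.141, -0.0, 1.599]
force: [1.7, -0.6, -3.2]
grip_width: 0.0175
finger_force: 30.3
clock: 8.85
position: [0.5071, -0.258, 0.2515]
tool_rot: [3.139, 0.001, 1.608]
force: [1.8, -0.2, -4.1]
grip_width: 0.0174
finger_force: 30.4
clock: 9.25
position: [0.5075, -0.2579, 0.1994]
tool_rot: [3.14, 0.001, 1.608]
force: [0.5, -0.4, -2.1]
grip_width: 0.0174
finger_force: 30.3
[ 0.50747047 -0.25785761  0.19944496] [3.14013038e+00 8.62821306e-04 1.60840828e+00] [ 0.4789461  -0.4307705  -2.05925945]
scene rod_tip []
scene rod_grip [([0.5068, -0.2613, 0.1425], 0.9), ([0.4897, 0.175, 0.1309], 0.66)]
scene trough_end [([0.4935, 0.0511, 0.1307], 0.79), ([0.5223, -0.4955, 0.0027], 0.45)]
scene [273 146]
223 96
top rod_tip [([0.4974, 0.0146, 0.1438], 0.53)]
top rod_grip []
top trough_end [([0.4944, 0.055, 0.1305], 0.93), ([0.3472, -0.2732, -0.0033], 0.61)]
top [198 199]
148 149
```

View pics/d.png

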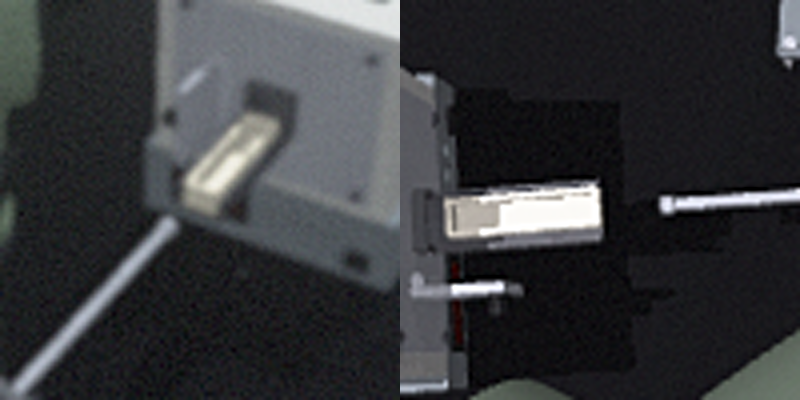

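Both views show the rod tip (scene ~ (266,152), top ~ (213,200)) about 40 mm short of and in line with the boat's rear. Triangulating the tip height, then touching.

```bash
python3 - <<'E'
from h import *
fs=bot.grab_frame("scene");ft=bot.grab_frame("top")
def tri(a,b):
    (o1,d1),(o2,d2)=ray(fs,a),ray(ft,b);A=np.c_[d1,-d2];k=np.linalg.lstsq(A,o2-o1,rcond=None)[0]
    P,Q=o1+k[0]*d1,o2+k[1]*d2;print(((P+Q)/2).round(4),(P-Q).round(4))
S=lambda x,y:(223+x/4,96+y/4);T=lambda x,y:(148+(x-400)/4,149+y/4)
tri(S(172,224),T(664,205)) # tip
tri(S(25,377),T(790,196)) if 0 else None
tri(S(183,188),T(602,236)) # boat rear robot-side top corner
tri(S(226,187),T(600,183)) # boat rear far-side top corner
E
```

```text
[0.4976 0.0105 0.1435] [0.003  0.0022 0.0005]
[0.4796 0.0527 0.1404] [0.005  0.0036 0.0008]
[0.5139 0.0518 0.1557] [0.0064 0.0045 0.0012]
```

```bash
python3 -m jog '[[[8,-1,3,0,0,0,0],[10,0,0,0,0,0,0],[8,0,0,0,0,0,0],[4,0,0,0,0,0,0],[0,0,0,0,0,0,0]]]' 30
python3 -m jog '[[[3,0,0,0,0,0,0],[3,0,0,0,0,0,0],[3,0,0,0,0,0,0],[3,0,0,0,0,0,0],[3,0,0,0,0,0,0]]]' 30
python3 -m jog '[[[3,0,0,0,0,0,0],[3,0,0,0,0,0,0],[3,0,0,0,0,0,0],[3,0,0,0,0,0,0],[3,0,0,0,0,0,0]]]' 30
python3 -m jog '[[[0,0,0,0,0,0,0],[-6,0,0,0,0,0,0],[-9,0,0,0,0,0,0],[0,0,0,0,0,0,0],[0,0,0,0,0,0,0]]]' 30
python3 - <<'E'
from h import *
import cv2
ims=[]
for n,x0,y0 in(("scene",223,76),("top",133,149)):
    f=bot.grab_frame(n); ims.append(cv2.resize(f["img"][y0:y0+100,x0:x0+100],(400,400),interpolation=cv2.INTER_CUBIC))
cv2.imwrite("pics/e.png",cv2.cvtColor(np.hstack(ims),cv2.COLOR_RGB2BGR))
E
```

```text
clock: 10.25
position: [0.505, -0.2264, 0.195]
tool_rot: [3.142, -0.0, 1.61]
force: [-0.0, -0.6, -1.3]
grip_width: 0.0176
finger_force: 30.4
clock: 10.75
position: [0.5042, -0.2121, 0.1949]
tool_rot: [3.142, 0.0, 1.609]
force: [-0.7, -0.3, -1.9]
grip_width: 0.0173
finger_force: 30.4
clock: 11.25
position: [0.5037, -0.197, 0.1949]
tool_rot: [3.142, 0.0, 1.609]
force: [-0.7, -0.8, -1.6]
grip_width: 0.0179
finger_force: 30.4
clock: 11.75
position: [0.504, -0.2129, 0.1949]
tool_rot: [-3.141, 0.0, 1.608]
force: [0.3, 1.5, -3.1]
grip_width: 0.0175
finger_force: 30.4
```

View pics/e.png

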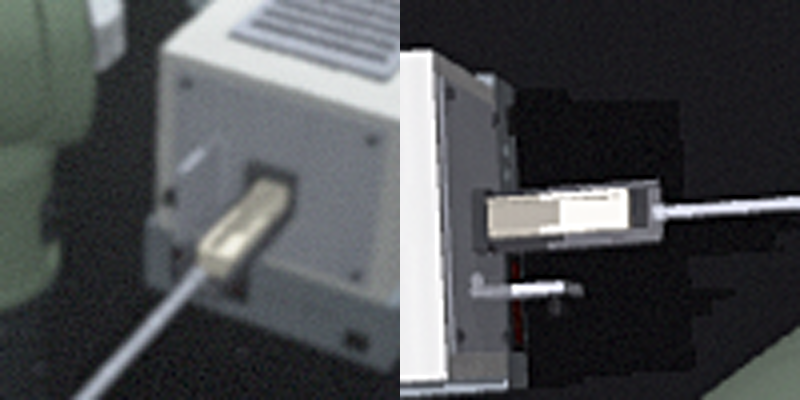

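Boat advanced ~20 mm, centred, tip drawn clear. More taps.

```bash
python3 -m jog '[[[6,0,0,0,0,0,0],[6,0,0,0,0,0,0],[3,0,0,0,0,0,0],[3,0,0,0,0,0,0],[3,0,0,0,0,0,0]]]' 30
python3 -m jog '[[[4,0,0,0,0,0,0],[4,0,0,0,0,0,0],[4,0,0,0,0,0,0],[4,0,0,0,0,0,0],[4,0,0,0,0,0,0]]]' 30
python3 -m jog '[[[0,0,0,0,0,0,0],[-6,0,0,0,0,0,0],[-8,0,0,0,0,0,0],[0,0,0,0,0,0,0],[0,0,0,0,0,0,0]]]' 30
python3 -m jog '[[[6,0,0,0,0,0,0],[5,0,0,0,0,0,0],[3,0,0,0,0,0,0],[4,0,0,0,0,0,0],[4,0,0,0,0,0,0]]]' 30
python3 -m jog '[[[4,0,0,0,0,0,0],[4,0,0,0,0,0,0],[4,0,0,0,0,0,0],[4,0,0,0,0,0,0],[2,0,0,0,0,0,0]]]' 30
python3 -m jog '[[[0,0,0,0,0,0,0],[-6,0,0,0,0,0,0],[-8,0,0,0,0,0,0],[0,0,0,0,0,0,0],[0,0,0,0,0,0,0]]]' 30
```

```text
clock: 12.35
position: [0.5035, -0.191, 0.195]
tool_rot: [3.141, 0.0, 1.609]
force: [-0.3, -1.6, -2.5]
grip_width: 0.0172
finger_force: 30.4
clock: 12.85
position: [0.5026, -0.171, 0.1949]
tool_rot: [-3.142, 0.0, 1.609]
force: [0.0, -0.1, -2.0]
grip_width: 0.0174
finger_force: 30.4
clock: 13.35
position: [0.503, -0.1858, 0.1948]
tool_rot: [-3.141, 0.0, 1.608]
force: [0.5, 1.2, -2.7]
grip_width: 0.0173
finger_force: 30.4
clock: 13.85
position: [0.5024, -0.1629, 0.1949]
tool_rot: [3.142, 0.0, 1.609]
force: [-0.4, -0.9, -1.6]
grip_width: 0.0172
finger_force: 30.4
clock: 14.35
position: [0.5017, -0.1448, 0.1949]
tool_rot: [-3.142, -0.0, 1.609]
force: [-0.0, -1.3, -2.5]
grip_width: 0.0173
finger_force: 30.4
clock: 14.85
position: [0.5021, -0.1598, 0.1949]
tool_rot: [-3.142, 0.0, 1.608]
force: [-0.5, 0.4, -1.9]
grip_width: 0.0173
finger_force: 30.4
```

```bash
python3 -m jog '[[[6,0,0,0,0,0,0],[6,0,0,0,0,0,0],[3,0,0,0,0,0,0],[3,0,0,0,0,0,0],[4,0,0,0,0,0,0]]]' 30
python3 -m jog '[[[4,0,0,0,0,0,0],[4,0,0,0,0,0,0],[4,0,0,0,0,0,0],[4,0,0,0,0,0,0],[2,0,0,0,0,0,0]]]' 30
python3 -m jog '[[[0,0,0,0,0,0,0],[-6,0,0,0,0,0,0],[-8,0,0,0,0,0,0],[0,0,0,0,0,0,0],[0,0,0,0,0,0,0]]]' 30
python3 - <<'E'
from h import *
import cv2
ims=[]
for n,x0,y0 in(("scene",223,76),("top",133,149)):
    f=bot.grab_frame(n); ims.append(cv2.resize(f["img"][y0:y0+100,x0:x0+100],(400,400),interpolation=cv2.INTER_CUBIC))
cv2.imwrite("pics/g.png",cv2.cvtColor(np.hstack(ims),cv2.COLOR_RGB2BGR))
E
```

```text
clock: 15.35
position: [0.5014, -0.1371, 0.1949]
tool_rot: [3.142, 0.0, 1.609]
force: [-0.1, -0.5, -1.7]
grip_width: 0.0174
finger_force: 30.4
clock: 15.85
position: [0.5007, -0.1189, 0.1949]
tool_rot: [-3.142, -0.0, 1.609]
force: [0.2, -0.9, -3.0]
grip_width: 0.0174
finger_force: 30.4
clock: 16.35
position: [0.5011, -0.1338, 0.1949]
tool_rot: [-3.141, 0.0, 1.608]
force: [-0.7, 0.5, -2.3]
grip_width: 0.0174
finger_force: 30.4
```

View pics/g.png

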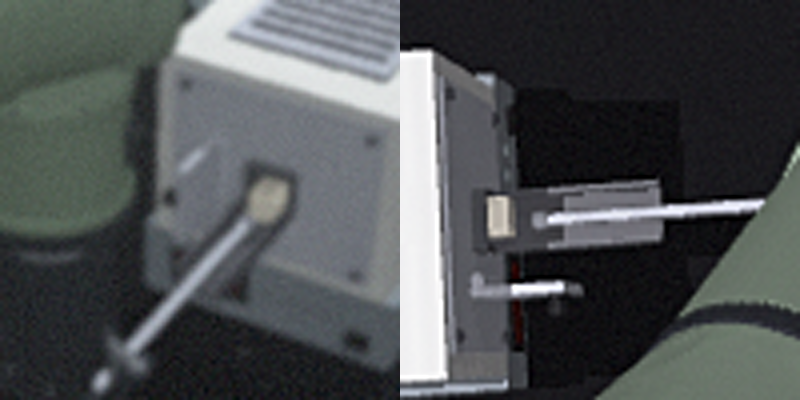

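```bash
cat > ok.py <<'E'
from workcell import bot
import sys
s=bot.observe();print("y %.4f fy %.1f"%(s["position"][1],s["force"][1]))
sys.exit(s["force"][1]<-2.8)
E
python3 -m jog '[[[6,0,0,0,0,0,0],[6,0,0,0,0,0,0],[2,0,0,0,0,0,0],[3,0,0,0,0,0,0],[4,0,0,0,0,0,0]]]' 30 | tail -6 | tr '\n' ' '
python3 -m jog '[[[4,0,0,0,0,0,0],[4,0,0,0,0,0,0],[4,0,0,0,0,0,0],[3,0,0,0,0,0,0],[1,0,0,0,0,0,0]]]' 30| tail -6 | tr '\n' ' '
python3 -m jog '[[[0,0,0,0,0,0,0],[-6,0,0,0,0,0,0],[-4,0,0,0,0,0,0],[0,0,0,0,0,0,0]]]' 25| tail -6 | tr '\n' ' '
python3 ok.py
python3 -m jog '[[[4,0,0,0,0,0,0],[3,0,0,0,0,0,0],[1,0,0,0,0,0,0],[1,0,0,0,0,0,0],[0.7,0,0,0,0,0,0]]]' 25 >/dev/null && python3 ok.py &&
python3 -m jog '[[[0.7,0,0,0,0,0,0],[0.7,0,0,0,0,0,0]]]' 25 >/dev/null && python3 ok.py &&
python3 -m jog '[[[0.7,0,0,0,0,0,0],[0.7,0,0,0,0,0,0]]]' 25 >/dev/null && python3 ok.py &&
python3 -m jog '[[[0.7,0,0,0,0,0,0],[0.7,0,0,0,0,0,0]]]' 25 >/dev/null && python3 ok.py &&
python3 -m jog '[[[0.7,0,0,0,0,0,0],[0.7,0,0,0,0,0,0]]]' 25 >/dev/null && python3 ok.py &&
python3 -m jog '[[[0.7,0,0,0,0,0,0],[0.7,0,0,0,0,0,0]]]' 25 >/dev/null && python3 ok.py &&
python3 -m jog '[[[0.7,0,0,0,0,0,0],[0.7,0,0,0,0,0,0]]]' 25 >/dev/null && python3 ok.py &&
python3 -m jog '[[[0.7,0,0,0,0,0,0],[0.7,0,0,0,0,0,0]]]' 25 >/dev/null && python3 ok.py &&
python3 -m jog '[[[0.7,0,0,0,0,0,0],[0.7,0,0,0,0,0,0]]]' 25 >/dev/null && python3 ok.py
```

```text
clock: 16.95 position: [0.5004, -0.1122, 0.1949] tool_rot: [3.142, 0.0, 1.609] force: [0.6, -0.7, -2.3] grip_width: 0.0175 finger_force: 30.4 clock: 17.45 position: [0.4998, -0.0959, 0.1949] tool_rot: [-3.141, -0.0, 1.609] force: [0.0, -0.3, -3.0] grip_width: 0.0173 finger_force: 30.4 clock: 17.85 position: [0.5001, -0.1074, 0.195] tool_rot: [3.141, 0.0, 1.608] force: [0.0, -0.3, -2.8] grip_width: 0.0173 finger_force: 30.4 y -0.1074 fy -0.3
y -0.0964 fy -0.7False
False
```

```bash
sed -i 's/sys.exit(\(.*\))$/sys.exit(int(\1))/' ok.py
python3 -m jog '[[[0.7,0,0,0,0,0,0],[0.7,0,0,0,0,0,0]]]' 25 >/dev/null && python3 ok.py &&
python3 -m jog '[[[0.7,0,0,0,0,0,0],[0.7,0,0,0,0,0,0]]]' 25 >/dev/null && python3 ok.py &&
python3 -m jog '[[[0.7,0,0,0,0,0,0],[0.7,0,0,0,0,0,0]]]' 25 >/dev/null && python3 ok.py &&
python3 -m jog '[[[0.7,0,0,0,0,0,0],[0.7,0,0,0,0,0,0]]]' 25 >/dev/null && python3 ok.py &&
python3 -m jog '[[[0.7,0,0,0,0,0,0],[0.7,0,0,0,0,0,0]]]' 25 >/dev/null && python3 ok.py &&
python3 -m jog '[[[0.7,0,0,0,0,0,0],[0.7,0,0,0,0,0,0]]]' 25 >/dev/null && python3 ok.py &&
python3 -m jog '[[[0.7,0,0,0,0,0,0],[0.7,0,0,0,0,0,0]]]' 25 >/dev/null && python3 ok.py &&
python3 -m jog '[[[0.7,0,0,0,0,0,0],[0.7,0,0,0,0,0,0]]]' 25 >/dev/null && python3 ok.py &&
python3 -m jog '[[[0.7,0,0,0,0,0,0],[0.7,0,0,0,0,0,0]]]' 25 >/dev/null && python3 ok.py &&
python3 -m jog '[[[0.7,0,0,0,0,0,0],[0.7,0,0,0,0,0,0]]]' 25 >/dev/null && python3 ok.py
```

```text
y -0.0953 fy 0.0
y -0.0939 fy -1.2
y -0.0924 fy -0.9
y -0.0910 fy -0.5
y -0.0896 fy -1.4
y -0.0882 fy -1.2
y -0.0868 fy -1.1
y -0.0854 fy -0.5
y -0.0840 fy -0.2
y -0.0826 fy -1.0
```

Draw clear, tap on from there.

```bash

python3 -m jog '[[[-4,0,0,0,0,0,0],[-4,0,0,0,0,0,0],[0,0,0,0,0,0,0],[4,0,0,0,0,0,0],[3,0,0,0,0,0,0]]]' 25 >/dev/null && python3 ok.py &&
python3 -m jog '[[[0.7,0,0,0,0,0,0],[0.7,0,0,0,0,0,0]]]' 25 >/dev/null && python3 ok.py &&
python3 -m jog '[[[0.7,0,0,0,0,0,0],[0.7,0,0,0,0,0,0]]]' 25 >/dev/null && python3 ok.py &&
python3 -m jog '[[[0.7,0,0,0,0,0,0],[0.7,0,0,0,0,0,0]]]' 25 >/dev/null && python3 ok.py &&
python3 -m jog '[[[0.7,0,0,0,0,0,0],[0.7,0,0,0,0,0,0]]]' 25 >/dev/null && python3 ok.py &&
python3 -m jog '[[[0.7,0,0,0,0,0,0],[0.7,0,0,0,0,0,0]]]' 25 >/dev/null && python3 ok.py &&
python3 -m jog '[[[0.7,0,0,0,0,0,0],[0.7,0,0,0,0,0,0]]]' 25 >/dev/null && python3 ok.py &&
python3 -m jog '[[[0.7,0,0,0,0,0,0],[0.7,0,0,0,0,0,0]]]' 25 >/dev/null && python3 ok.py &&
python3 -m jog '[[[0.7,0,0,0,0,0,0],[0.7,0,0,0,0,0,0]]]' 25 >/dev/null && python3 ok.py &&
python3 -m jog '[[[0.7,0,0,0,0,0,0],[0.7,0,0,0,0,0,0]]]' 25 >/dev/null && python3 ok.py &&
python3 -m jog '[[[0.7,0,0,0,0,0,0],[0.7,0,0,0,0,0,0]]]' 25 >/dev/null && python3 ok.py &&
python3 -m jog '[[[0.7,0,0,0,0,0,0],[0.7,0,0,0,0,0,0]]]' 25 >/dev/null && python3 ok.py &&
python3 -m jog '[[[0.7,0,0,0,0,0,0],[0.7,0,0,0,0,0,0]]]' 25 >/dev/null && python3 ok.py
```

```text
y -0.0832 fy 0.0
y -0.0820 fy -0.1
y -0.0809 fy -0.4
y -0.0795 fy -1.3
y -0.0780 fy -0.6
y -0.0775 fy -9.8
```

Stop met (−9.8 N, about 139 mm of travel, within the expected 135–185). Draw clear, then a gentler tap.

```bash

python3 -m jog '[[[-3,0,0,0,0,0,0],[-5,0,0,0,0,0,0],[0,0,0,0,0,0,0],[0,0,0,0,0,0,0]]]' 25 >/dev/null && python3 ok.py;
python3 -m jog '[[[4,0,0,0,0,0,0],[1,0,0,0,0,0,0],[0.5,0,0,0,0,0,0],[0.3,0,0,0,0,0,0]]]' 25 >/dev/null && python3 ok.py &&
python3 -m jog '[[[0.3,0,0,0,0,0,0]]]' 25 >/dev/null && python3 ok.py &&
python3 -m jog '[[[0.3,0,0,0,0,0,0]]]' 25 >/dev/null && python3 ok.py &&
python3 -m jog '[[[0.3,0,0,0,0,0,0]]]' 25 >/dev/null && python3 ok.py &&
python3 -m jog '[[[0.3,0,0,0,0,0,0]]]' 25 >/dev/null && python3 ok.py &&
python3 -m jog '[[[0.3,0,0,0,0,0,0]]]' 25 >/dev/null && python3 ok.py &&
python3 -m jog '[[[0.3,0,0,0,0,0,0]]]' 25 >/dev/null && python3 ok.py &&
python3 -m jog '[[[0.3,0,0,0,0,0,0]]]' 25 >/dev/null && python3 ok.py &&
python3 -m jog '[[[0.3,0,0,0,0,0,0]]]' 25 >/dev/null && python3 ok.py &&
python3 -m jog '[[[0.3,0,0,0,0,0,0]]]' 25 >/dev/null && python3 ok.py &&
python3 -m jog '[[[0.3,0,0,0,0,0,0]]]' 25 >/dev/null && python3 ok.py
```

```text
y -0.0847 fy 0.5
y -0.0787 fy -0.0
y -0.0785 fy -0.4
y -0.0783 fy -0.4
y -0.0780 fy 0.3
y -0.0777 fy -0.4
y -0.0776 fy -3.3
```

Home felt at the same place (3.3 N). Draw the rod out.

```bash

python3 -m jog '[[[-4,0,0,0,0,0,0],[-10,0,0,0,0,0,0],[-20,0,0,0,0,0,0],[-30,0,0,0,0,0,0],[-35,0,0,0,0,0,0]]]' 30
python3 -m jog '[[[-35,0,0,0,0,0,0],[-30,0,0,0,0,0,0],[-15,0,-5,0,0,0,0],[-5,0,-25,0,0,0,0],[0,0,-35,0,0,0,0]]]' 40
python3 -m jog '[[[0,0,-10,0,0,0,0],[0,0,0,0,0,0,0]]]' 40
python3 - <<'E'
from h import *
p,R=tcp(bot.observe()); plan(p,R,[.6395,-.255,.26],1.470,fin=0)
E
```

```text
clock: 23.65
position: [0.5028, -0.1774, 0.1949]
tool_rot: [3.142, -0.0, 1.61]
force: [0.9, -0.7, -1.8]
grip_width: 0.0178
finger_force: 30.4
clock: 24.15
position: [0.505, -0.2623, 0.2596]
tool_rot: [-3.139, -0.001, 1.607]
force: [0.4, 0.8, -1.6]
grip_width: 0.0171
finger_force: 42.6
clock: 24.35
position: [0.5065, -0.2614, 0.2712]
tool_rot: [3.139, 0.001, 1.609]
force: [-0.1, 0.2, -2.4]
grip_width: 0.0173
finger_force: 42.8
[0.5, 44.4, 3.8, 0.001, 0.0, 0.046, 0]
[2.5, 44.3, 3.8, 0.001, 0.0, 0.046, 0]
[4.6, 44.2, 3.8, 0.001, 0.0, 0.046, 0]
```

```bash

python3 -m jog '[[[0,25,4,0,0,0.03,0],[2,35,4,0,0,0.035,0],[2,40,3,0,0,0.035,0],[3,33,0,0,0,0.039,0],[0,0,0,0,0,0,0]]]' 40
python3 -m jog '[[[0,0,0,0,0,0,0],[0,0,0,0,0,0,0]]]' 40
python3 - <<'E'
from h import *
import cv2
s=bot.observe();pR=tcp(s);print(pR[0],s["tool_rot"])
f=bot.grab_frame("wrist")
for q in("rod_grip","stand_seat"):
    print(q,[(np.round(d["xyz"],4).tolist(),round(d["conf"],2)) for d in bot.spot_point(q,f)[:2]])
cv2.imwrite("pics/h.png",cv2.cvtColor(f["img"],cv2.COLOR_RGB2BGR))
plan(*pR,[.6395,-.255,.123],1.470,fin=0)
E
```

```text
clock: 24.85
position: [0.6422, -0.2541, 0.2559]
tool_rot: [-3.14, -0.001, 1.472]
force: [-1.0, 0.5, -3.1]
grip_width: 0.0173
finger_force: 42.7
clock: 25.05
position: [0.6382, -0.2564, 0.258]
tool_rot: [-3.14, -0.0, 1.469]
force: [-0.7, -0.4, -1.8]
grip_width: 0.0172
finger_force: 42.7
[ 0.63819536 -0.25635045  0.25798941] [-3.14001492e+00 -2.13455769e-04  1.46932251e+00]
rod_grip [([0.6397, -0.2596, 0.2017], 0.61)]
stand_seat []
[0.5, 0.5, 45.0, -0.001, -0.0, -0.0, 0]
[0.5, 0.4, 45.0, -0.001, -0.0, -0.0, 0]
[0.5, 0.4, 45.0, -0.001, -0.0, -0.0, 0]
```

View pics/h.png

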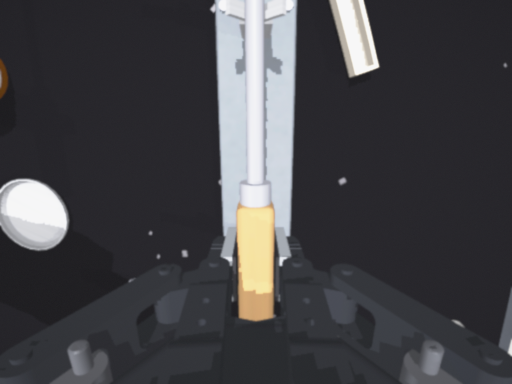

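The rod (column 255) lies straight over the stand plate and its V. Lower it.

```bash

python3 -m jog '[[[0.7,0.7,30,0,0,0,0],[0.7,0.6,40,0,0,0,0],[0,0,35,0,0,0,0],[0,0,18,0,0,0,0],[0,0,5,0,0,0,0]]]' 40
python3 -m jog '[[[0,0,2,0,0,0,0],[0,0,2,0,0,0,0],[0,0,0,0,0,0,0]]]' 40
```

```text
clock: 25.7
position: [0.6399, -0.2548, 0.1295]
tool_rot: [-3.139, -0.0, 1.47]
force: [0.3, 0.3, -2.0]
grip_width: 0.0175
finger_force: 42.6
clock: 26.0
position: [0.6411, -0.2551, 0.1281]
tool_rot: [3.14, 0.0, 1.47]
force: [-0.7, 0.7, -2.1]
grip_width: 0.017
finger_force: 42.6
```

```bash

python3 -m jog '[[[0,-0.8,2,0,0,0,0],[0,0,1.5,0,0,0,0],[0,0,0,0,0,0,0]]]' 40
python3 -m jog '[[[0,0,1.5,0,0,0,0],[0,0,1,0,0,0,0],[0,0,0,0,0,0,0]]]' 40
```

```text
clock: 26.3
position: [0.6398, -0.2547, 0.1234]
tool_rot: [-3.142, -0.0, 1.47]
force: [-0.0, -0.2, -1.6]
grip_width: 0.0172
finger_force: 42.6
clock: 26.6
position: [0.6399, -0.2549, 0.1223]
tool_rot: [3.141, -0.0, 1.47]
force: [-7.9, 4.3, 21.4]
grip_width: 0.0174
finger_force: 45.9
```

Seated. Ease off, open, rise.

```bash

python3 -m jog '[[[0,0,-1.5,0,0,0,0],[0,0,0,0,0,0,0],[0,0,0,0,0,0,0.3],[0,0,0,0,0,0,0.5],[0,0,0,0,0,0,0.6]]]' 20
python3 -m jog '[[[0,0,0,0,0,0,0.6],[0,0,-10,0,0,0,0.6],[0,0,-30,0,0,0,0.6],[0,0,-45,0,0,0,0.6],[0,0,-40,0,0,0,0.6]]]' 20
python3 -m jog '[[[0,0,-20,0,0,0,1],[0,0,0,0,0,0,1],[0,0,0,0,0,0,1]]]' 20
python3 - <<'E'
from h import *
import cv2
s=bot.observe();pR=tcp(s);print(pR[0],s["force"],s["grip_width"])
f=bot.grab_frame("wrist")
for q in("rod_grip","stand_seat"):
    print(q,[(np.round(d["xyz"],4).tolist(),round(d["conf"],2)) for d in bot.spot_point(q,f)[:2]])
g=bot.grab_frame("scene")["img"];im=np.hstack([f["img"],g]);
cv2.imwrite("pics/i.png",cv2.cvtColor(cv2.resize(im,(800,300)),cv2.COLOR_RGB2BGR))
E
```

```text
clock: 27.1
position: [0.6399, -0.2548, 0.1223]
tool_rot: [3.142, 0.0, 1.47]
force: [-0.8, 0.0, -0.1]
grip_width: 0.0511
finger_force: 0.0
clock: 27.6
position: [0.6397, -0.255, 0.2499]
tool_rot: [3.141, 0.0, 1.469]
force: [-0.1, 0.0, 0.6]
grip_width: 0.0508
finger_force: 0.0
clock: 27.9
position: [0.6398, -0.2547, 0.268]
tool_rot: [3.141, -0.0, 1.47]
force: [-0.8, 0.3, -0.7]
grip_width: 0.0853
finger_force: 0.0
[ 0.63981477 -0.25468326  0.26800652] [-0.78341845  0.3308276  -0.72939862] 0.08525397662505002
rod_grip [([0.6403, -0.2583, 0.0661], 0.83)]
stand_seat [([0.6392, -0.2604, 0.0648], 0.97)]
```

View pics/i.png

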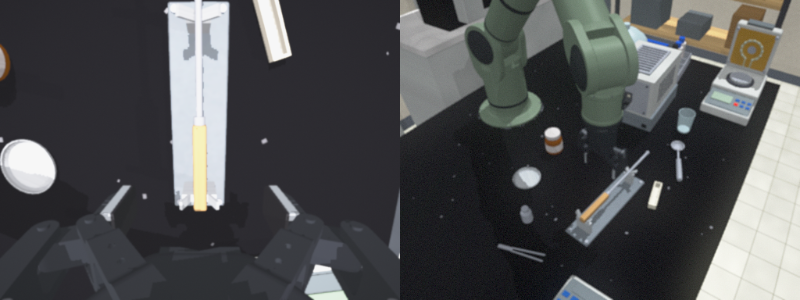

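The rod lies in both supports (wrist view, columns ~195–205), 2 mm from its seat, and the other things stand where they were. Handing in.

```bash
python3 -c "
from workcell import bot
print(bot.job_done())"
```

```text
the job is handed in; nothing more can be done
None
```

The job is handed in (verdict not shown): the boat was tapped home against the stop and felt again at about 3 N (highest reading 9.8 N), and the rod is back in its stand about 2 mm from its seat, with the other things looking undisturbed.

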